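# Shut the tap that was left to drain, weigh its jar and lid it

### The arm

A 6-joint arm with a two-finger parallel gripper is mounted at the origin on the work surface. World frame = base frame: x ahead of the robot, y to its left, z up, the work surface at z = 0. Lengths are in mm, angles in rad, forces in N, time in s.
With the tool pointing down it reaches from about 300 to 950 mm from the base axis. Payload 3.1 kg.
Tool frame: the origin (TCP) lies midway between the tips of the shut fingers; the grasp point (between the pads) lies 19 mm behind it; z points along the fingers, y is the line along which they close (so a half turn about z gives the same grasp; the last joint's range is limited). The gripper opens to 85 mm and grips with 20 to 120 N. Pads are 22 mm wide; open, the fingers measure 114 mm over their backs; the gripper's body (76 mm by 85 mm) begins 54 mm behind the grasp point. The pads swing forward as they close: fully open they stand 13 mm farther back than shut.
Start: joints at [1.274, 0.308, 1.634, -0, 1.2, -0.07], TCP at [140.564, 608.994, 231.272] pointing down, gripper open.
Joint ranges: [-3.06, 3.06], [-0.79, 1.96], [0.05, 2.63], [-1.19, 4.34], [0.05, 2.64], [-2.94, 2.94]. Speed limits (rad/s): [2.79, 2.79, 3.14, 3.14, 3.14, 3.14].

### API

Orientations are given as a unit quaternion [w, x, y, z].
In Python, from rig import arm gives the robot as it stands. The module is installed in compiled form; this text tells all that it offers.
- The arm moves only by the tool arm_command, never from a script. Its argument "motion" is a list of rows, each a list of 6 numbers: the shift along the tool's x, y, z in units of 0.2 m (1.0 is 0.2 m), then the turn, a rotation vector about the tool's x, y, z in units of pi rad (1.0 is pi rad). A call has 1 to 20 rows; each row is the pose to reach, as a shift and turn from the pose commanded when the call began, along the tool's axes at that moment, turning the shorter way round; what a row does not reach only later rows make up. A row lasts 1/10 s, in which the tool goes at most 50 mm and 8.59 degrees, less where a joint would pass 70% of its speed; a pose out of reach is approached as far as the arm can. A call with a number of a shift or a turn outside -1 to 1 is refused whole. A call with a gripper value outside its range is refused whole. "hand" is the opening, from -1 (shut) to 1 (fully open), set as the call begins (left out, the last holds). The fingers move at their own pace and stop on an object; "force" is the grip in N (left out, the last holds). Time passes only in rows, so rows that repeat a pose let the fingers close. It gives the time, the measured TCP pose, the force, the opening and the grip force at its end, in the units of the state.
- arm.get_state(): the state, without advancing time (a new reading comes with each control period).
- arm.camera(name): name is "scene" or "top" or "wrist"; returns the picture (480x640x3 uint8, red, green, blue); there is no depth.
- arm.get_calibration(name): a dict with "intrinsics" (3x3 intrinsics, pixels), "D" ([k1, k2, p1, p2, k3] as OpenCV has them; the pictures are not rectified), "view" (4x4, takes a point from world to camera coordinates). Camera axes: x right, y up, looking along -z (the intrinsics and any distortion apply to the point x, -y, -z); pixel columns grow to the right and rows downward; lengths in mm; the calibration is good to about 2 mm. A picture is of the moment at which its call begins: read the wrist's pose just before it. get_calibration takes no time and is no camera call; for the wrist camera it gives the pose at the moment of the call.
- arm.finish_job(): hands the job in; it is judged then, once.
Trained networks look in the newest picture that a camera, given by its name, has taken for a name from the list of things; names that differ only in an ending like _2 or _b are one class to them, and where a whole thing is asked for, a point or a joint stands for the part that bears it (a point fixed in the world has none). Each returns a list of dicts, best first, with "score" (0 to 1); they miss things now and then, are a little off and sometimes report something else, mostly with a low value. They report only what shows in the picture. A call takes as long as a camera call.
- arm.recognise(label, camera): "point" ([x, y, z] in mm, in world coordinates, good to about 4 mm: the middle of the surface that is visible of it).
- arm.place_of(label, camera): "point" ([x, y, z] in mm, in world coordinates, good to about 4 mm: a listed point, or the origin of a listed thing).
The state is a dict: "t": time; "q": joint angles; "joint_velocities": joint speeds; "joint_torque": joint torques, N m; "ee_pos": TCP position; "eef_rot": TCP orientation; "wrist_force": force on the tool from outside, world axes, zero at the start; "torque": the same for the moment, N m; "opening": finger opening in mm; "grasp_force": force on a finger pad.
Only numpy, scipy, OpenCV 4.12 (cv2) and the standard library are available. Lean on these libraries where they do the work, as an engineer would, in place of code of your own. Each camera call takes 0.05 s, during which the arm holds its last target. There are 200 camera calls.

### The job

One of the two wax melters was left overnight with its tap open, draining into the jar under its spout; find it by its handle, shut that tap fully against its stop, then take the jar out from under it, keeping it upright, stand it in the middle of the scale's round pan and put on the wooden lid that fits it, fully down. The other melter is still to be used: leave its tap shut and its jar where it stands, and leave the other lid and the things lying about where they are.

Things in the scene. Friction and masses are not known exactly. Their poses are not given: they have to be found in the camera images.
- tap_a (a joint): Angle of this melter's valve lever. 0: shut, at its hard stop, lever square across the pipe, pointing to the melter's +y. Grows as it opens, counter-clockwise from above, to 1.571: fully open (second stop), lever in line with the pipe, pointing to the melter's -x over the spout. Stays where left; about 0.35 N m turns it (5 N at mid sleeve).
- tap_b (a joint): Angle of the other melter's valve lever, same meaning.
- lever_a (a point): Middle of the lever's black sleeve, which is 72 mm long, 18 wide, 11 high, level, 35 to 107 mm from the turning axis (this point at 71). Its y points outward along the lever, z up. It swings at 234 to 246 mm height, clear above elbow (top 213 mm) and valve (218 mm).
- lever_b (a point): The same point of the other melter, same axes and sizes.
- pivot_a (a point): Vertical turning axis of this melter's valve lever, at the lever's mid height, 240 mm above the table, 63 mm along the melter's +x from the spout. Axes as the melter's.
- pivot_b (a point): The same point of the other melter, same axes and sizes.
- spout_a (a point): Centre of the open end of this melter's spout: a 20 mm tube pointing down, 150 mm above the table, at -235 mm along the melter's x. Axes as the melter's. Under it a steel drip tray, 130 mm square, floor 4 mm and rim 12 mm above the table; on its floor stands a jar, centred within 8 mm of the spout's axis.
- spout_b (a point): The same point of the other melter, same axes and sizes.
- melter_a: Fixed wax melter; its spot and turn (up to 0.15) vary. Origin on the table under the pot's axis; x points from spout to pot, z up. Steel pot 200 mm across, 170 to 330 mm high (lid knob to 354), on four thin legs. Level outlet pipe along -x at 200 mm height: brass ball valve (64 mm long, 36 thick), then elbow (28 thick) and spout.
- melter_b: The other melter, built alike.
- jar_wide_mid (a point): Centre, half-way up, of the wide, low amber glass jar: 66 mm outside diameter, 75 mm high, open on top, straight sides, wall 3 mm, with about 30 mm of set wax in it (some 0.3 kg, varies). z up. Either jar may stand under either spout.
- jar_slim_mid (a point): Centre, half-way up, of the slim, tall amber glass jar: 52 mm outside diameter, 88 mm high, open on top, straight sides, wall 3 mm, with about 30 mm of set wax in it (some 0.3 kg, varies). z up. Either jar may stand under either spout.
- lid_wide_mid (a point): Centre, half-way up (23 mm above its underside), of the larger wooden lid: a disc 68 mm across, 10 thick; below it a plug 54 mm across, 8 high, that enters the jar's mouth; on top a round knob 26 mm across, 28 high (46 mm in all). It lies on its plug, knob up. On its jar the disc rests on the rim, this point 15 mm above the rim. z up.
- lid_slim_mid (a point): Centre, half-way up (23 mm above its underside), of the smaller wooden lid: a disc 54 mm across, 10 thick; below it a plug 41 mm across, 8 high, that enters the jar's mouth; on top a round knob 26 mm across, 28 high (46 mm in all). It lies on its plug, knob up. On its jar the disc rests on the rim, this point 15 mm above the rim. z up.
- scale_pan (a point): Centre of the top face of the kitchen scale's round steel pan: 132 mm across, 40 mm above the table. The scale's white body is 190 x 160 mm, 30 mm high, does not move; x points from its display towards the pan, z up; the body's middle lies 22 mm towards the display.
- dropper: Bystander: amber dropper bottle with white cap, 36 mm across, 100 mm high. Origin at its foot.
- moulds: Bystander: stack of two square green silicone moulds, 130 mm wide, about 45 mm high. Origin under its centre.
- spatula: Bystander: wooden spatula, 225 mm long, lying on the table.

How it is judged:
By the outcome, as a careful person would: the job done as asked, in the order asked, and still so for the second after the job is handed in, with the robot touching nothing.
It also fails if it takes over 72 s, if anything falls off the work surface, if the arm or the gripper's body presses on something with over 40 N, if the wrist force passes 120 N, or if a joint passes its speed limit or range.

## Working session

There is one attempt and no reset: what is moved stays moved. The work goes in short steps, Python scripts to look and compute and a tool call to move; the robot and the scene stay as the last step left them, time stands still between calls to the robot, and variables do not carry over. Pictures are saved under pics/ and viewed, at most 10 in all, crops included, and the job is handed in when it is done.

Besides the shell and the picture viewer there is one more tool, called after ">>>" as name(argument=value, ...), one argument or row to a line, values as JSON. arm_command: Moves the arm, as the interface text tells. Its arguments: {"type":"object","properties":{"motion":{"type":"array","items":{"type":"array","items":{"type":"number"}}},"hand":{"type":"number"},"force":{"type":"number"}},"required":["motion"]}

```bash
mkdir -p pics
python3 - <<'E'
from rig import arm
import cv2,numpy as np
for c in("scene","top"):
    im=arm.camera(c); cv2.imwrite(f"pics/{c}0.png",im[:,:,::-1])
    for l in ["pivot_a","lever_a","spout_a","jar_wide_mid","jar_slim_mid","lid_wide_mid","lid_slim_mid","scale_pan","dropper","moulds","spatula","melter_a"]:
        print(c,l,[(np.round(d["point"]).tolist(),round(d["score"],2)) for d in arm.place_of(l,c)[:3]])
    k=arm.get_calibration(c); print(k["D"], np.round(-k["view"][:3,:3].T@k["view"][:3,3]))
print(arm.get_state())
E
```

```text
scene pivot_a [([530.0, -251.0, 235.0], 0.72), ([550.0, 306.0, 240.0], 0.65)]
scene lever_a [([548.0, 380.0, 238.0], 0.68), ([475.0, -207.0, 239.0], 0.6)]
scene spout_a [([471.0, -240.0, 145.0], 0.84), ([485.0, 309.0, 151.0], 0.77)]
scene jar_wide_mid [([471.0, -212.0, 238.0], 0.2), ([475.0, 304.0, 47.0], 0.18)]
scene jar_slim_mid [([478.0, 302.0, 44.0], 0.61)]
scene lid_wide_mid [([424.0, 71.0, 23.0], 0.84), ([550.0, 306.0, 241.0], 0.28)]
scene lid_slim_mid [([448.0, -60.0, 23.0], 0.65)]
scene scale_pan [([636.0, 7.0, 41.0], 0.79), ([470.0, -245.0, 148.0], 0.48)]
scene dropper [([405.0, 474.0, -1.0], 0.62)]
scene moulds [([436.0, -488.0, -0.0], 0.77)]
scene spatula [([584.0, 505.0, -2.0], 0.86)]
scene melter_a [([704.0, -266.0, 0.0], 0.88), ([718.0, 305.0, -5.0], 0.84)]
[-0.02200799  0.          0.          0.          0.        ] [ 614.  777. 1039.]
top pivot_a [([531.0, -250.0, 235.0], 0.95), ([546.0, 306.0, 239.0], 0.82)]
top lever_a [([548.0, 383.0, 240.0], 0.81), ([473.0, -213.0, 238.0], 0.56)]
top spout_a [([483.0, 310.0, 151.0], 0.66), ([468.0, -242.0, 151.0], 0.61)]
top jar_
[... 503 characters left out ...]
.]
{'t': 1.3, 'q': array([ 1.27432739e+00,  3.08068010e-01,  1.63378967e+00, -1.32404113e-05,
        1.19972583e+00, -6.96909513e-02]), 'joint_velocities': array([-0.00080189,  0.00055706, -0.00085154,  0.00273354,  0.00240084,
        0.00120903]), 'joint_torque': array([ 2.48652104e-03, -4.15281880e+01, -2.77078289e+01,  1.26482810e-04,
        7.91002985e-04, -1.08352356e-06]), 'ee_pos': array([140.55099512, 608.99688819, 231.29689905]), 'eef_rot': array([6.89910366e-06, 1.13143789e-01, 9.93578624e-01, 3.37341251e-06]), 'wrist_force': array([-0.42335585, -0.51954024, -0.01452715]), 'torque': array([-0.01268129,  0.01763012, -0.0552065 ]), 'grasp_force': 0.0, 'opening': 85.34333078330714}
```

View pics/top0.png

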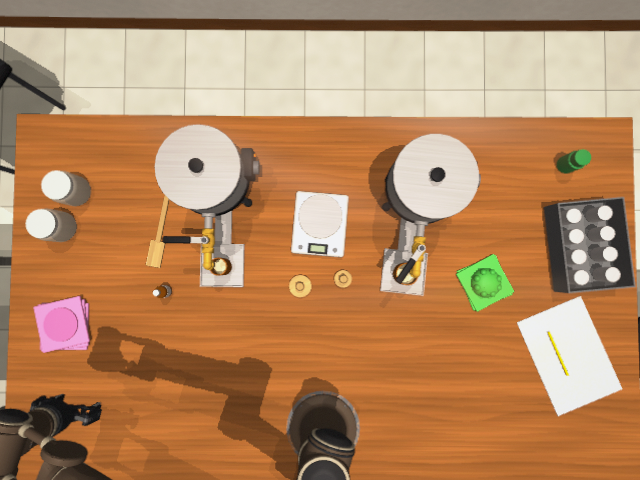

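View pics/scene0.png

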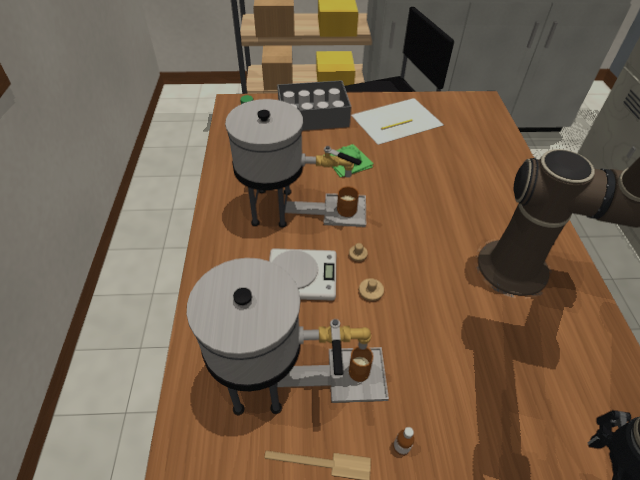

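The right-hand melter (y≈-250) is the open one: its lever lies diagonally at top-view pixel (410,262). The left lever is square across at (185,240). The jar under the right spout (407,272) looks like the wide one. Next is a helper that turns targets into move units.

```bash
cat > h.py <<'E'
from rig import arm
import numpy as np, cv2
from scipy.spatial.transform import Rotation as Ro
def pose(s=None):
    s=s or arm.get_state(); return np.array(s["ee_pos"]),Ro.from_quat(np.roll(s["eef_rot"],-1))
def down(a):  # tool down, y axis at world angle a
    y=np.array([np.cos(a),np.sin(a),0]); z=np.array([0,0,-1.]); return Ro.from_matrix(np.c_[np.cross(y,z),y,z])
def look(d,y): # tool z along d, y approx y
    z=np.array(d,float);z/=np.linalg.norm(z); y=np.array(y,float); y-=z*(y@z); y/=np.linalg.norm(y)
    return Ro.from_matrix(np.c_[np.cross(y,z),y,z])
def rel(p,R,base=None):
    p0,R0=base or pose()
    return np.round(np.r_[R0.inv().apply(np.array(p)-p0)/200,(R0.inv()*R).as_rotvec()/np.pi],3).tolist()
def pts(cam,*ls):
    arm.camera(cam)
    for l in ls: print(cam,l,[(np.round(d["point"],1).tolist(),round(d["score"],2)) for d in arm.place_of(l,cam)[:3]])
E
python3 - <<'E'
from h import *
for p,a in [((350,150,300),0.37),((430,-250,300),-.61)]: print(rel(p,down(a)))
E
```

```text
[-1.536, -2.001, -0.344, 0.0, 0.0, 0.31]
[-2.376, -3.86, -0.344, 0.0, 0.0, 0.622]
```

>>> arm_command(
  motion=[
    [-0.77,-1.0,-0.34,0,0,0],
    [-0.77,-1.0,-0.34,0,0,0],
    [-0.77,-1.0,-0.34,0,0,0],
    [-0.77,-1.0,-0.34,0,0,0],
    [-0.77,-1.0,-0.34,0,0,0],
    [-0.77,-1.0,-0.34,0,0,0],
    [-0.77,-1.0,-0.34,0,0,0],
  ],
  hand=-1,
)

```text
t: 2.0
ee_pos: [246.5, 378.9, 300.3]
eef_rot: [0.001, 0.115, 0.993, 0.001]
wrist_force: [-0.1, 0.7, 0.7]
opening: 0.2
grasp_force: 0.0
```

>>> arm_command(
  motion=[
    [-0.77,-1.0,0,0,0,0],
    [-0.77,-1.0,0,0,0,0],
    [-0.77,-1.0,0,0,0,0],
    [-0.77,-1.0,0,0,0,0],
    [-0.77,-1.0,0,0,0,0],
    [-0.77,-1.0,0,0,0,0],
    [-0.77,-1.0,0,0,0,0],
  ],
)

```text
t: 2.7
ee_pos: [351.3, 150.1, 298.9]
eef_rot: [-0.001, 0.115, 0.993, 0.0]
wrist_force: [-0.3, 0.2, -0.2]
opening: -0.2
grasp_force: 0.0
```

>>> arm_command(
  motion=[
    [-0.42,-0.93,0,0,0,0.62],
    [-0.42,-0.93,0,0,0,0.62],
    [-0.42,-0.93,0,0,0,0.62],
    [-0.42,-0.93,0,0,0,0.62],
    [-0.42,-0.93,0,0,0,0.62],
    [-0.42,-0.93,0,0,0,0.62],
    [-0.42,-0.93,0,0,0,0.62],
    [-0.42,-0.93,0,0,0,0.62],
    [-0.42,-0.93,0,0,0,0.62],
    [-0.42,-0.93,0,0,0,0.62],
    [-0.42,-0.93,0,0,0,0.62],
    [-0.42,-0.93,0,0,0,0.62],
    [-0.42,-0.93,0,0,0,0.62],
    [-0.42,-0.93,0,0,0,0.62],
    [-0.42,-0.93,0,0,0,0.62],
  ],
)

```text
t: 4.2
ee_pos: [391.2, -48.3, 299.0]
eef_rot: [-0.0, 0.884, 0.468, -0.0]
wrist_force: [0.6, -0.2, 1.6]
opening: -0.1
grasp_force: 0.0
```

Run:
```python
from h import *
s=arm.get_state(); print(s["t"],s["q"],s["ee_pos"],s["eef_rot"])
cv2.imwrite("pics/w1.png",arm.camera("wrist")[:,:,::-1])
k=arm.get_calibration("wrist");V=k["view"]; print(-V[:3,:3].T@V[:3,3],V[:3,:3].round(2).tolist(),k["intrinsics"].round().tolist())
for p,a in [((415,-255,300),-.61)]: print(rel(p,down(a)))
pts("wrist","pivot_a","lever_a","spout_a","jar_wide_mid","lid_wide_mid","lid_slim_mid","scale_pan")
```

```text
4.2 [-2.34031140e-01 -2.27094859e-01  2.05177299e+00  7.17895641e-04
  1.31760488e+00  3.63144189e-01] [391.19495078 -48.31492603 298.96552892] [-4.88863631e-04  8.83871439e-01  4.67729664e-01 -2.99784578e-05]
[427.38276566   5.29453639 441.01656701] [[0.83, -0.56, -0.0], [0.54, 0.8, -0.26], [0.15, 0.21, 0.97]] [[426.0, 0.0, 313.0], [0.0, 426.0, 244.0], [0.0, 0.0, 1.0]]
[-0.785, 0.68, -0.005, -0.0, -0.0, 0.004]
wrist pivot_a []
wrist lever_a [([474.9, -208.5, 242.4], 0.8), ([465.4, -240.6, 41.9], 0.42)]
wrist spout_a [([469.8, -243.9, 154.0], 0.84)]
wrist jar_wide_mid [([463.1, -240.7, 39.8], 0.7)]
wrist lid_wide_mid [([419.5, 73.3, 25.1], 0.61)]
wrist lid_slim_mid [([450.0, -58.2, 20.9], 0.9)]
wrist scale_pan []
```

>>> arm_command(
  motion=[
    [-0.785,0.68,0,0,0,0],
    [-0.785,0.68,0,0,0,0],
    [-0.785,0.68,0,0,0,0],
    [-0.785,0.68,0,0,0,0],
    [-0.785,0.68,0,0,0,0],
    [-0.785,0.68,0,0,0,0],
    [-0.785,0.68,0,0,0,0],
  ],
)

```text
t: 5.35
ee_pos: [413.2, -255.6, 298.9]
eef_rot: [-0.001, 0.885, 0.465, 0.0]
wrist_force: [-0.1, -0.4, 0.0]
opening: 0.1
grasp_force: 0.0
```

Run:
```python
from h import *
s=arm.get_state(); print(s["t"],s["q"],s["ee_pos"])
im=arm.camera("wrist"); cv2.imwrite("pics/w2.png",im[:,:,::-1])
pts("wrist","pivot_a","lever_a","spout_a","jar_wide_mid","melter_a")
```

```text
5.35 [-6.44234155e-01 -2.43620131e-02  1.87374151e+00  8.56178558e-04
  1.29384154e+00 -4.04924500e-02] [ 413.17627427 -255.6239656   298.88444321]
wrist pivot_a [([527.1, -250.4, 239.4], 0.92)]
wrist lever_a [([474.9, -210.6, 241.9], 0.74)]
wrist spout_a [([472.9, -242.4, 151.0], 0.7), ([525.8, -250.5, 240.9], 0.41)]
wrist jar_wide_mid [([463.2, -241.5, 41.2], 0.59)]
wrist melter_a []
```

View pics/w2.png

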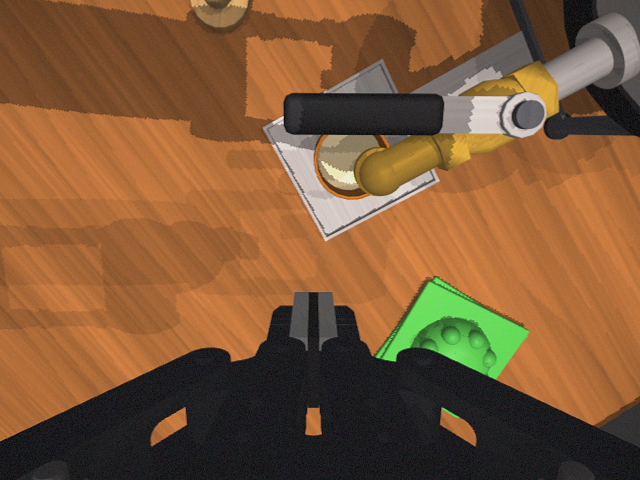

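The wrist view shows the lever running from (295,113) to its pivot at (522,116), with the wide jar below at (350,165). The fingers stand clear on the open side of the lever. I'll push it clockwise.

Run:
```python
from h import *
piv=np.array([528.5,-250.5]); b=pose(); b=(b[0],down(-.61))
def T(phi,d,z=228,r=80):
    u=np.array([np.cos(phi),np.sin(phi)]); n=np.array([-u[1],u[0]])
    return np.r_[piv+r*u+d*n,z],down(phi-np.pi)
print(rel(*T(2.52,45),b)); print(rel(*T(2.52,26),b))
for phi in np.linspace(2.5,1.6,11): print(rel(*T(phi,21),b))
```

```text
[0.13, 0.053, 0.358, 0.0, 0.0, 0.004]
[0.225, 0.054, 0.358, 0.0, 0.0, 0.004]
[0.258, 0.052, 0.358, 0.0, 0.0, 0.01]
[0.294, 0.046, 0.358, 0.0, 0.0, 0.039]
[0.332, 0.042, 0.358, 0.0, 0.0, 0.067]
[0.369, 0.042, 0.358, 0.0, 0.0, 0.096]
[0.406, 0.046, 0.358, 0.0, 0.0, 0.125]
[0.442, 0.052, 0.358, 0.0, 0.0, 0.153]
[0.478, 0.062, 0.358, 0.0, 0.0, 0.182]
[0.513, 0.075, 0.358, 0.0, 0.0, 0.211]
[0.547, 0.092, 0.358, 0.0, 0.0, 0.239]
[0.578, 0.111, 0.358, 0.0, 0.0, 0.268]
[0.609, 0.133, 0.358, 0.0, 0.0, 0.297]
```

>>> arm_command(
  motion=[
    [0.1,0.05,0.1,0,0,0],
    [0.12,0.05,0.25,0,0,0],
    [0.13,0.05,0.36,0,0,0],
    [0.13,0.05,0.36,0,0,0],
    [0.18,0.05,0.36,0,0,0],
    [0.225,0.05,0.36,0,0,0.004],
    [0.258,0.052,0.36,0,0,0.01],
    [0.294,0.046,0.36,0,0,0.039],
    [0.332,0.042,0.36,0,0,0.067],
    [0.369,0.042,0.36,0,0,0.096],
    [0.406,0.046,0.36,0,0,0.125],
    [0.442,0.052,0.36,0,0,0.153],
    [0.478,0.062,0.36,0,0,0.182],
    [0.513,0.075,0.36,0,0,0.211],
    [0.547,0.092,0.36,0,0,0.239],
    [0.578,0.111,0.36,0,0,0.268],
    [0.609,0.133,0.36,0,0,0.297],
    [0.609,0.133,0.36,0,0,0.297],
  ],
)

```text
t: 7.5
ee_pos: [505.5, -170.8, 229.3]
eef_rot: [0.0, 1.0, 0.017, 0.001]
wrist_force: [-1.6, 0.4, 1.1]
opening: 0.0
grasp_force: 1.0
```

Run:
```python
from h import *
s=arm.get_state(); print(s["t"],s["q"],s["ee_pos"],s["wrist_force"])
pts("wrist","pivot_a","lever_a","spout_a");pts("top","pivot_a","lever_a")
piv=np.array([528.5,-250.5]); b=pose()
def T(phi,d,z=228,r=80):
    u=np.array([np.cos(phi),np.sin(phi)]); n=np.array([-u[1],u[0]])
    return np.r_[piv+r*u+d*n,z],down(phi-np.pi)
for phi in np.linspace(1.6,1.36,7): print(rel(*T(phi,21),b))
```

```text
7.5 [-4.07666292e-01  1.33583502e-01  1.85147738e+00  4.63845253e-04
  1.15536169e+00  1.12812665e+00] [ 505.4933499  -170.77228873  229.27868253] [-1.59504181  0.35654083  1.12407791]
wrist pivot_a [([529.5, -245.3, 240.2], 0.57)]
wrist lever_a [([528.6, -178.2, 239.5], 0.93)]
wrist spout_a [([470.6, -240.9, 150.4], 0.69)]
top pivot_a [([545.3, 312.0, 242.5], 0.75)]
top lever_a [([546.4, 383.3, 238.8], 0.55), ([408.8, 477.0, 0.4], 0.23)]
[0.0, -0.003, -0.001, 0.0, -0.001, 0.002]
[0.017, -0.007, -0.001, 0.0, -0.001, 0.014]
[0.033, -0.01, -0.001, 0.0, -0.001, 0.027]
[0.049, -0.013, -0.001, 0.0, -0.001, 0.04]
[0.066, -0.015, -0.001, 0.0, -0.001, 0.052]
[0.082, -0.016, -0.001, 0.0, -0.001, 0.065]
[0.099, -0.016, -0.001, 0.0, -0.001, 0.078]
```

>>> arm_command(
  motion=[
    [0.017,-0.007,0,0,0,0.012],
    [0.033,-0.01,0,0,0,0.025],
    [0.033,-0.01,0,0,0,0.025],
  ],
)

```text
t: 8.15
ee_pos: [510.5, -169.9, 227.4]
eef_rot: [0.001, 1.0, -0.022, -0.001]
wrist_force: [-3.7, -1.2, 2.2]
opening: 0.1
grasp_force: 1.8
```

>>> arm_command(
  motion=[
    [0.016,-0.004,0,0,0,0.012],
    [0.016,-0.004,0,0,0,0.012],
  ],
)

```text
t: 8.35
ee_pos: [513.9, -169.1, 227.3]
eef_rot: [0.0, 0.999, -0.041, -0.001]
wrist_force: [-3.4, -1.4, 2.1]
opening: -0.3
grasp_force: 1.7
```

>>> arm_command(
  motion=[
    [0.016,-0.003,0,0,0,0.01],
    [0.016,-0.003,0,0,0,0.01],
  ],
)

```text
t: 8.55
ee_pos: [517.3, -168.5, 227.3]
eef_rot: [0.0, 0.998, -0.056, -0.0]
wrist_force: [-3.1, -1.9, 3.0]
opening: 0.5
grasp_force: 1.7
```

>>> arm_command(
  motion=[
    [0.016,-0.002,0,0,0,0.005],
    [0.016,-0.002,0,0,0,0.005],
  ],
)

```text
t: 8.75
ee_pos: [519.4, -168.2, 227.1]
eef_rot: [-0.0, 0.998, -0.064, -0.002]
wrist_force: [-7.7, -0.9, 3.4]
opening: 0.0
grasp_force: 3.4
```

>>> arm_command(
  motion=[
    [0.012,0,0,0,0,0],
    [0.012,0,0,0,0,0],
  ],
)

```text
t: 8.95
ee_pos: [519.5, -168.2, 227.0]
eef_rot: [-0.0, 0.998, -0.064, -0.005]
wrist_force: [-12.2, -1.0, 8.0]
opening: -0.2
grasp_force: 6.3
```

>>> arm_command(
  motion=[
    [0.01,0,0,0,0,0],
    [0.01,0,0,0,0,0],
  ],
)

```text
t: 9.15
ee_pos: [519.5, -168.1, 227.0]
eef_rot: [-0.001, 0.998, -0.064, -0.007]
wrist_force: [-17.8, -0.4, 11.8]
opening: 0.1
grasp_force: 8.6
```

>>> arm_command(
  motion=[
    [-0.2,0,0,0,0,0],
    [-0.3,0,0,0,0,0],
    [-0.3,0,-0.3,0,0,0],
    [-0.3,0,-0.36,0,0,0],
    [-0.3,0,-0.36,0,0,0],
  ],
  hand=1,
)

```text
t: 9.65
ee_pos: [469.2, -161.8, 303.8]
eef_rot: [0.001, 0.998, -0.064, 0.006]
wrist_force: [0.7, -0.0, 0.3]
opening: 72.3
grasp_force: 0.0
```

Run:
```python
from h import *
s=arm.get_state(); print(s["t"],s["q"].tolist(),s["ee_pos"].tolist(),s["eef_rot"].tolist())
pts("wrist","pivot_a","lever_a","spout_a","jar_wide_mid","jar_slim_mid");pts("top","lever_b","melter_b","jar_wide_mid","lid_wide_mid","scale_pan");pts("scene","lever_b","pivot_a","jar_wide_mid","lid_wide_mid","scale_pan")
print(rel((330,-170,300),down(-.45)))
```

```text
9.65 [-0.42091222599311523, -0.014762586847343278, 1.8545385048395684, 0.0017891747595979047, 1.2904144242072062, 1.2784184681314985] [469.1960459334854, -161.78602646686244, 303.76839231080777] [0.001183578530630443, 0.9979033744046227, -0.06446402985569143, 0.005642991094587374]
wrist pivot_a [([528.6, -250.3, 241.9], 0.81)]
wrist lever_a [([540.1, -180.5, 242.3], 0.84)]
wrist spout_a [([469.7, -242.1, 150.2], 0.6), ([447.9, -58.4, 20.6], 0.32)]
wrist jar_wide_mid [([462.3, -241.3, 38.2], 0.72)]
wrist jar_slim_mid [([471.8, -244.5, 152.2], 0.33)]
top lever_b [([549.7, 382.1, 241.6], 0.68), ([538.0, -179.9, 238.2], 0.48)]
top melter_b []
top jar_wide_mid [([583.2, 499.4, -2.0], 0.33)]
top lid_wide_mid [([427.9, 68.6, 24.6], 0.56)]
top scale_pan [([632.5, 13.8, 37.9], 0.9)]
scene lever_b [([544.2, 378.0, 241.1], 0.8), ([587.1, 504.0, -1.3], 0.62), ([539.2, -177.9, 238.8], 0.44)]
scene pivot_a [([547.3, 304.1, 241.1], 0.82), ([528.8, -250.4, 235.9], 0.69)]
scene jar_wide_mid [([487.1, 307.8, 146.7], 0.68), ([461.0, -241.2, 39.0], 0.63), ([589.9, 502.1, -1.6], 0.61)]
scene lid_wide_mid [([425.7, 72.3, 21.6], 0.87), ([635.3, 7.2, 42.0], 0.38), ([550.7, 379.3, 240.9], 0.33)]
scene scale_pan [([633.8, 8.1, 40.9], 0.56)]
[-0.667, 0.132, -0.003, 0.0, -0.0, -0.398]
```

Run:
```python
from h import *
t=np.radians(50) # below horizontal
R=look((.886*np.cos(t),-.463*np.cos(t),-np.sin(t)),(-.463,-.886,0))
print(rel((450,-110,320),R))
```

```text
[-0.111, -0.243, -0.103, -0.039, 0.22, 0.107]
```

>>> arm_command(
  motion=[
    [-0.11,-0.24,-0.1,-0.04,0.22,0.11],
    [-0.11,-0.24,-0.1,-0.04,0.22,0.11],
    [-0.11,-0.24,-0.1,-0.04,0.22,0.11],
    [-0.11,-0.24,-0.1,-0.04,0.22,0.11],
    [-0.11,-0.24,-0.1,-0.04,0.22,0.11],
    [-0.11,-0.24,-0.1,-0.04,0.22,0.11],
    [-0.11,-0.24,-0.1,-0.04,0.22,0.11],
    [-0.11,-0.24,-0.1,-0.04,0.22,0.11],
  ],
)

```text
t: 11.35
ee_pos: [450.5, -110.5, 320.1]
eef_rot: [0.083, 0.911, -0.227, 0.333]
wrist_force: [0.4, 0.5, 0.5]
opening: 85.3
grasp_force: 0.0
```

```bash
cat > kin.py <<'E'
import numpy as np
from scipy.spatial.transform import Rotation as Ro
# p: h,a1,L2,bx(elbow offset),L3,L6,dy
def fk(q,p):
    h,a1,L2,e,L3,L6,dy=p
    A=Ro.from_euler('z',q[0]); B=A*Ro.from_euler('y',q[1]); C=B*Ro.from_euler('y',q[2])
    D=C*Ro.from_euler('z',q[3])*Ro.from_euler('y',q[4]); E=D*Ro.from_euler('z',q[5]+np.pi/2)
    pos=np.array([0,0,h])+A.apply([a1,dy,0])+B.apply([0,0,L2])+C.apply([e,0,L3])+D.apply([0,0,L6])
    return pos,E
E
python3 - <<'E'
from h import *
from kin import fk
from scipy.optimize import least_squares
s=arm.get_state(); print(s["t"],s["q"].tolist(),s["ee_pos"].tolist(),s["eef_rot"].tolist())
D=[([1.27432739,.30806801,1.63378967,0,1.19972583,-.06969],[140.551,608.997,231.297]),
([-.23403114,-.22709486,2.05177299,.000718,1.31760488,.36314419],[391.195,-48.315,298.966]),
([-.644234,-.024362,1.873742,.000856,1.293842,-.0404925],[413.176,-255.624,298.884]),
([-.4076663,.1335835,1.8514774,.000464,1.1553617,1.1281267],[505.493,-170.772,229.279]),
([-0.420912,-0.0147626,1.8545385,0.001789,1.2904144,1.2784185],[469.196,-161.786,303.768]),
(s["q"],s["ee_pos"])]
f=lambda p:np.concatenate([fk(q,p)[0]-x for q,x in D])+0
r=least_squares(lambda p:np.r_[f(p),(p-[300,0,400,0,350,200,44])*1e-4],[300,0,400,0,350,200,44])
print(r.x,np.abs(f(r.x)).max(),np.linalg.svd(r.jac)[1])
np.save("p.npy",r.x); print(fk(s["q"],r.x)[1].as_quat(),s["eef_rot"])
E
```

```text
11.35 [-0.2156659268171578, -0.5006190772162861, 2.338580775546877, -0.2934552444269258, 0.6433527181289762, 2.0195902392437914] [450.45516285967625, -110.51538483420697, 320.11751123175094] [0.08277075744709263, 0.9114767870407036, -0.22749361617437053, 0.33257438716398297]
[3.14501687e+02 1.42898582e-03 4.81799730e+02 3.66022925e+01
 5.26499263e+02 3.17299397e+02 4.34992896e+01] 0.003120215437149909 [4.85514064 3.46380538 2.45016685 0.55251792 0.32539808 0.104755
 0.06472374]
[ 0.91147679 -0.22749362  0.33257439  0.08277076] [ 0.08277076  0.91147679 -0.22749362  0.33257439]
```

```bash
cat >> kin.py <<'E'
from scipy.optimize import least_squares
P=np.load("p.npy")
LO=np.array([-3.06,-.79,.05,-1.19,.05,-2.94])+.03; HI=np.array([3.06,1.96,2.63,4.34,2.64,2.94])-.03
def ik(pos,R,q0):
    def f(q):
        x,E=fk(q,P); return np.r_[(x-pos)/100,(R.inv()*E).as_rotvec()]
    r=least_squares(f,np.clip(q0,LO,HI),bounds=(LO-.001,HI+.001),max_nfev=60); return r.x,np.linalg.norm(r.fun)
def tilt(al,ta,up): # azimuth, angle below horizontal, up=+1 camera above, -1 camera below
    d=np.array([np.cos(al)*np.cos(ta),np.sin(al)*np.cos(ta),-np.sin(ta)])
    y=up*np.array([np.sin(al),-np.cos(al),0]); return d,Ro.from_matrix(np.c_[np.cross(y,d),y,d])
E
python3 - <<'E'
from kin import *
J=np.array([462,-241,56.])
qs=[[-.2,-.5,2.34,a,b,c] for a,b in((-.3,.64),(1.5,1.5),(3,1)) for c in(-2,0,2)]
for up in(1,-1):
  for ta in(20,30,40):
    for al in range(-180,180,20):
      d,R=tilt(np.radians(al),np.radians(ta),up)
      for s in qs:
        q,e=ik(J+30*d,R,np.array(s)); q2,e2=ik(J+30*d-130*np.r_[d[:2],0]+[0,0,25],R,q)
        if e<1e-3 and e2<1e-3 and np.abs(q-q2).max()<1: print(up,ta,al,q.round(2),q2.round(2)); break
E
```

```text
1 20 -180 [-0.37  1.06  1.29 -0.38  1.96 -1.86] [-0.32  1.22  0.89 -0.38  2.2  -1.92]
1 20 -160 [-0.26  1.01  1.41 -0.59  1.83 -1.98] [-0.18  1.13  1.08 -0.56  2.04 -2.04]
1 20 -140 [-0.17  0.94  1.57 -0.8   1.66 -2.04] [-0.04  1.01  1.33 -0.72  1.84 -2.1 ]
1 20 -120 [-0.08  0.86  1.76 -1.03  1.47 -2.04] [ 0.08  0.89  1.6  -0.88  1.63 -2.09]
1 20 0 [-1.04  0.7   2.38  2.08  1.19 -1.52] [-1.46  0.62  2.51  1.68  1.22 -1.57]
1 20 20 [-1.12  0.72  2.21  1.59  1.21 -1.35] [-1.44  0.65  2.25  1.27  1.28 -1.32]
1 20 40 [-1.11  0.77  2.02  1.23  1.32 -1.21] [-1.34  0.74  1.96  1.01  1.44 -1.17]
1 20 60 [-1.04  0.84  1.81  0.96  1.49 -1.15] [-1.21  0.86  1.67  0.82  1.63 -1.11]
1 20 80 [-0.95  0.92  1.61  0.74  1.67 -1.15] [-1.07  0.98  1.39  0.66  1.84 -1.1 ]
1 20 100 [-0.84  0.99  1.44  0.54  1.83 -1.21] [-0.92  1.1   1.14  0.5   2.03 -1.16]
1 20 120 [-0.73  1.05  1.31  0.32  1.96 -1.33] [-0.77  1.2   0.93  0.32  2.2  -1.28]
1 20 140 [-0.61  1.08  1.24  0.09  2.04 -1.5 ] [-0.62  1.27  0.8   0.1   2.3  -1.48]
1 20 160 [-0.49  1.09  1.23 -0.15  2.04 -1.69] [-0.47  1.27  0.78 -0.16  2.3  -1.7
[... 5029 characters left out ...]
.65  0.8   2.01]
-1 40 20 [-1.    0.49  2.24  1.44  0.85  2.11] [-1.25  0.41  2.29  1.2   0.96  2.12]
-1 40 40 [-1.01  0.57  2.07  1.09  1.03  2.16] [-1.21  0.53  2.05  0.92  1.15  2.16]
-1 40 60 [-0.96  0.65  1.9   0.83  1.21  2.14] [-1.12  0.65  1.8   0.71  1.34  2.14]
-1 40 80 [-0.89  0.73  1.74  0.63  1.39  2.07] [-1.    0.77  1.57  0.55  1.53  2.08]
-1 40 100 [-0.81  0.8   1.59  0.44  1.53  1.96] [-0.88  0.88  1.37  0.39  1.69  1.97]
-1 40 120 [-0.71  0.85  1.49  0.26  1.64  1.81] [-0.75  0.96  1.21  0.23  1.82  1.82]
-1 40 140 [-0.6   0.88  1.43  0.07  1.7   1.64] [-0.62  1.    1.12  0.07  1.89  1.64]
-1 40 160 [-0.5   0.88  1.42 -0.12  1.7   1.46] [-0.48  1.01  1.11 -0.11  1.89  1.45]
```

Run:
```python
from kin import *
from h import arm,rel
J=np.array([462.3,-241.2,62.]); S=np.array([633,10,98.+30])
rad=np.radians
d,R=tilt(rad(40),rad(30),-1)
g=[-1.07,.66,2.05,1.17,1.17,2.03]
qg,e=ik(J+26*d,R,g); qs,e2=ik(J-94*d,R,qg); print(qg.round(2),e,qs.round(2),e2)
q0=np.array(arm.get_state()["q"]); b=fk(q0,P)
for f in np.linspace(0,1,9):
    x,E=fk(q0+f*(qs-q0),P); print(f,x.round(),E.as_matrix()[:,2].round(2),rel(x,E,b), (x-317.3*E.as_matrix()[:,2]).round())
for al in range(-40,101,20):
    d2,R2=tilt(rad(al),rad(30),-1); q,e=ik(S+26*d2,R2,qg); print(al,q.round(2),round(e,4))
```

```text
[-1.07  0.65  2.05  1.16  1.18  2.04] 2.695997108190025e-12 [-1.27  0.54  2.02  0.96  1.34  2.12] 9.28772403007837e-12
0.0 [ 450. -111.  320.] [ 0.57 -0.3  -0.77] [0.0, 0.0, 0.0, 0.0, 0.0, 0.0] [270. -15. 563.]
0.125 [ 432. -141.  266.] [ 0.41 -0.24 -0.88] [-0.183, 0.178, 0.2, -0.015, -0.064, 0.073] [302. -63. 545.]
0.25 [ 412. -160.  219.] [ 0.27 -0.13 -0.95] [-0.366, 0.31, 0.353, -0.025, -0.124, 0.151] [ 325. -120.  521.]
0.375 [ 396. -172.  181.] [ 0.19  0.04 -0.98] [-0.523, 0.397, 0.472, -0.027, -0.18, 0.233] [ 336. -183.  492.]
0.5 [ 388. -180.  152.] [ 0.17  0.22 -0.96] [-0.63, 0.454, 0.57, -0.02, -0.231, 0.318] [ 333. -248.  457.]
0.625 [ 387. -191.  132.] [ 0.22  0.38 -0.9 ] [-0.676, 0.506, 0.661, -0.004, -0.275, 0.406] [ 317. -313.  416.]
0.75 [ 392. -211.  120.] [ 0.33  0.51 -0.79] [-0.661, 0.583, 0.753, 0.024, -0.311, 0.494] [ 287. -374.  371.]
0.875 [ 399. -245.  113.] [ 0.49  0.57 -0.66] [-0.6, 0.716, 0.848, 0.064, -0.338, 0.583] [ 243. -427.  321.]
1.0 [ 400. -294.  109.] [ 0.66  0.56 -0.5 ] [-0.521, 0.927, 0.941, 0.118, -0.352, 0.67] [ 189. -470.  268.]
-40 [0.26 0.48 2.16 4.31 0.82 1.09] 0.0926
-20 [0.13 0.41 2.25 3.87 0.64 1.2 ] 0.0
0 [-0.09  0.38  2.3   3.    0.59  1.64] 0.0
20 [-0.3   0.4   2.26  2.2   0.7   2.02] 0.0
40 [-0.43  0.48  2.12  1.65  0.9   2.21] 0.0
60 [-0.47  0.58  1.93  1.28  1.13  2.29] 0.0
80 [-0.45  0.69  1.71  1.02  1.36  2.3 ] 0.0
100 [-0.4   0.8   1.49  0.81  1.59  2.25] 0.0
```

>>> arm_command(
  motion=[
    [-0.18,0.18,0.2,-0.015,-0.065,0.075],
    [-0.18,0.18,0.2,-0.015,-0.065,0.075],
    [-0.18,0.18,0.2,-0.015,-0.065,0.075],
    [-0.37,0.31,0.35,-0.025,-0.125,0.15],
    [-0.37,0.31,0.35,-0.025,-0.125,0.15],
    [-0.37,0.31,0.35,-0.025,-0.125,0.15],
    [-0.53,0.4,0.47,-0.027,-0.18,0.23],
    [-0.53,0.4,0.47,-0.027,-0.18,0.23],
    [-0.53,0.4,0.47,-0.027,-0.18,0.23],
    [-0.64,0.45,0.57,-0.02,-0.23,0.32],
    [-0.64,0.45,0.57,-0.02,-0.23,0.32],
    [-0.64,0.45,0.57,-0.02,-0.23,0.32],
    [-0.68,0.5,0.66,-0.005,-0.275,0.405],
    [-0.68,0.5,0.66,-0.005,-0.275,0.405],
    [-0.68,0.5,0.66,-0.005,-0.275,0.405],
    [-0.66,0.58,0.75,0.025,-0.31,0.495],
    [-0.66,0.58,0.75,0.025,-0.31,0.495],
    [-0.66,0.58,0.75,0.025,-0.31,0.495],
  ],
  hand=1,
)

```text
t: 13.15
ee_pos: [391.1, -211.2, 119.2]
eef_rot: [0.299, -0.544, 0.775, 0.118]
wrist_force: [-0.5, -0.1, 0.3]
opening: 85.7
grasp_force: 0.0
```

Run:
```python
from kin import *
from h import *
J=np.array([462.3,-241.2,62.]);d,R=tilt(np.radians(40),np.radians(30),-1)
s=arm.get_state(); print(s["t"],s["q"].round(2),s["ee_pos"].round(1),s["wrist_force"].round(1)); b=pose(s)
qs,e=ik(J-94*d,R,s["q"]); q0=s["q"]
for f in (.33,.67,1):
    x,E=fk(q0+f*(qs-q0),P); print(x.round(),rel(x,E,b))
```

```text
13.15 [-1.01  0.28  2.11  0.65  1.16  2.09] [ 391.1 -211.2  119.2] [-0.5 -0.1  0.3]
[ 396. -232.  114.] [0.088, -0.058, -0.026, 0.024, -0.038, 0.047]
[ 400. -260.  111.] [0.201, -0.126, -0.078, 0.053, -0.078, 0.093]
[ 400. -294.  109.] [0.338, -0.19, -0.154, 0.084, -0.116, 0.135]
```

>>> arm_command(
  motion=[
    [0.09,-0.06,-0.025,0.025,-0.04,0.045],
    [0.09,-0.06,-0.025,0.025,-0.04,0.045],
    [0.2,-0.125,-0.08,0.053,-0.078,0.093],
    [0.2,-0.125,-0.08,0.053,-0.078,0.093],
    [0.338,-0.19,-0.154,0.084,-0.116,0.135],
    [0.338,-0.19,-0.154,0.084,-0.116,0.135],
    [0.338,-0.19,-0.154,0.084,-0.116,0.135],
    [0.338,-0.19,-0.154,0.084,-0.116,0.135],
  ],
)

```text
t: 13.95
ee_pos: [400.7, -292.0, 109.7]
eef_rot: [0.469, -0.298, 0.813, 0.172]
wrist_force: [-0.0, 0.5, 0.2]
opening: 85.6
grasp_force: 0.0
```

Run:
```python
from kin import *
from h import *
s=arm.get_state(); b=pose(s)
im=arm.camera("wrist"); cv2.imwrite("pics/w3.png",im[:,:,::-1])
pts("wrist","jar_wide_mid","spout_a","lever_a"); pts("scene","jar_wide_mid"); pts("top","jar_wide_mid")
J=np.array([462.3,-241.2,62.]);d,R=tilt(np.radians(40),np.radians(30),-1)
for k in(-60,0,26): print(rel(J+k*d,R,b))
```

```text
wrist jar_wide_mid [([701.9, -261.9, 0.4], 0.23)]
wrist spout_a [([469.9, -242.2, 153.9], 0.93), ([583.1, 507.3, -0.5], 0.33)]
wrist lever_a []
scene jar_wide_mid [([475.5, 305.3, 45.0], 0.41)]
top jar_wide_mid [([457.1, -241.6, 43.2], 0.71)]
[0.007, -0.004, 0.165, 0.001, 0.0, 0.001]
[0.007, -0.005, 0.465, 0.001, 0.0, 0.001]
[0.007, -0.006, 0.595, 0.001, 0.0, 0.001]
```

View pics/w3.png

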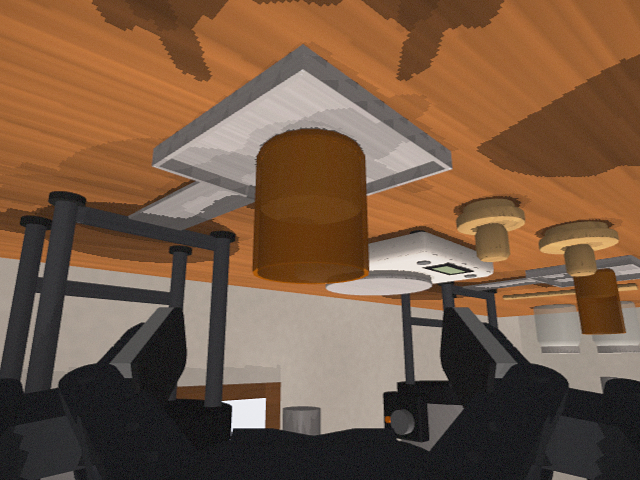

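The wrist view (upside down) shows the jar at columns 253–369, centred near 311. It lies midway between the fingers at columns 183 and 443, so I can go straight in.

>>> arm_command(
  motion=[
    [0.007,-0.004,0.15,0,0,0],
    [0.007,-0.005,0.3,0,0,0],
    [0.007,-0.005,0.4,0,0,0],
    [0.007,-0.005,0.5,0,0,0],
    [0.007,-0.006,0.595,0,0,0],
    [0.007,-0.006,0.595,0,0,0],
  ],
  hand=1,
)

```text
t: 15.0
ee_pos: [479.5, -225.6, 47.6]
eef_rot: [0.47, -0.296, 0.813, 0.174]
wrist_force: [-0.4, 0.5, 0.8]
opening: 85.3
grasp_force: 0.0
```

>>> arm_command(
  motion=[
    [0,0,0,0,0,0],
    [0,0,0,0,0,0],
    [0,0,0,0,0,0],
    [0,0,0,0,0,0],
    [0,0,0,0,0,0],
    [0,0,0,0,0,0],
  ],
  hand=-1,
  force=45,
)

```text
t: 15.6
ee_pos: [479.5, -228.7, 49.2]
eef_rot: [0.471, -0.295, 0.813, 0.172]
wrist_force: [-2.3, -2.0, 3.0]
opening: 65.6
grasp_force: 50.2
```

Run:
```python
from kin import *
from h import *
s=arm.get_state(); print(s["t"],s["q"].round(2),s["ee_pos"].round(1),s["wrist_force"].round(1),s["opening"],s["grasp_force"]); b=pose(s)
x=b[0]
for v in ((0,0,14),(-40,-34,22),(-90,-70,60)): print(rel(x+np.array(v),b[1],b))
cv2.imwrite("pics/w4.png",arm.camera("wrist")[:,:,::-1])
```

```text
15.6 [-1.08  0.65  2.05  1.16  1.19  2.04] [ 479.5 -228.7   49.2] [-2.3 -2.   3. ] 65.63604893941348 50.21508827805519
[-0.061, 0.0, -0.035, 0.0, 0.0, 0.0]
[0.035, -0.002, -0.282, 0.0, 0.0, 0.0]
[0.023, 0.021, -0.643, 0.0, 0.0, 0.0]
```

>>> arm_command(
  motion=[
    [-0.03,0,-0.018,0,0,0],
    [-0.065,0,-0.037,0,0,0],
    [-0.065,0,-0.037,0,0,0],
  ],
)

```text
t: 15.95
ee_pos: [479.9, -228.3, 64.3]
eef_rot: [0.471, -0.296, 0.813, 0.172]
wrist_force: [0.1, -0.5, -2.2]
opening: 65.8
grasp_force: 50.3
```

>>> arm_command(
  motion=[
    [0.03,0,-0.08,0,0,0],
    [0.06,0,-0.18,0,0,0],
    [0.095,0,-0.27,0,0,0],
    [0.09,0.01,-0.42,0,0,0],
    [0.085,0.02,-0.6,0,0,0],
    [0.085,0.02,-0.6,0,0,0],
  ],
)

```text
t: 16.55
ee_pos: [390.1, -301.6, 110.1]
eef_rot: [0.47, -0.295, 0.814, 0.169]
wrist_force: [-0.2, -1.1, -2.2]
opening: 65.6
grasp_force: 50.9
```

Run:
```python
from kin import *
from h import *
s=arm.get_state(); q0=s["q"]; print(s["t"],q0.round(2),s["ee_pos"].round(1),s["wrist_force"].round(1),s["opening"]); b=pose(s)
cv2.imwrite("pics/sc4.png",cv2.resize(arm.camera("scene")[100:400,200:600,::-1],None,fx=1.5,fy=1.5))
S=np.array([633.,10]); rad=np.radians
# upright frames: way: jar centre xy, grip z, azimuth
for x,y,z,al in [(330,-230,150,48),(350,-120,170,55),(450,-10,170,60),(560,0,150,60),(633,10,120,60)]:
    d,R=tilt(rad(al),rad(30),-1); q,e=ik(np.array([x,y,z])+26*d,R,q0); 
    w=fk(q,P)[0]-317*d
    print((x,y,z,al),q.round(2),round(e,4),w.round()); q0=q
```

```text
16.55 [-1.3   0.54  2.02  0.95  1.35  2.11] [ 390.1 -301.6  110.1] [-0.2 -1.1 -2.2] 65.59443605795036
(330, -230, 150, 48) [-1.3   0.4   2.16  0.83  1.4   2.05] 0.0 [ 161. -417.  296.]
(350, -120, 170, 55) [-1.12  0.27  2.3   0.88  1.38  2.07] 0.0 [ 205. -326.  315.]
(450, -10, 170, 60) [-0.72  0.29  2.28  1.11  1.24  2.17] 0.0 [ 324. -228.  315.]
(560, 0, 150, 60) [-0.56  0.45  2.08  1.23  1.17  2.25] 0.0 [ 434. -218.  295.]
(633, 10, 120, 60) [-0.47  0.59  1.93  1.29  1.12  2.27] 0.0 [ 507. -208.  265.]
```

View pics/sc4.png

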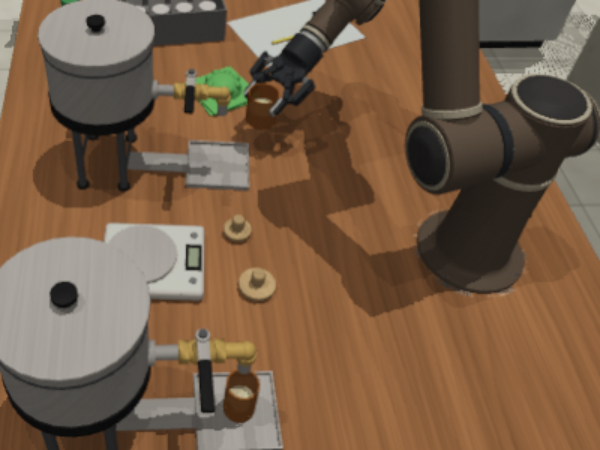

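Both taps are now square across their pipes. The jar is upright in the fingers, at (262,105) in the crop, and the right tray is empty. At the scale I'll use an azimuth near 20° so the wrist stays clear of the melter.

Run:
```python
from kin import *
from h import *
s=arm.get_state(); q0=s["q"]; b=pose(s); rad=np.radians
d0=b[1].as_matrix()[:,2]; print("jar now",(b[0]-26*d0).round(1), d0.round(3))
for x,y,z,al in [(360,-260,150,40),(370,-170,170,36),(400,-90,180,30),(480,-40,180,24),(560,-10,170,20),(633,10,130,20)]:
    d,R=tilt(rad(al),rad(30),-1); q,e=ik(np.array([x,y,z])+26*d,R,q0); 
    w=fk(q,P)[0]-317*d
    print((x,y,z,al),q.round(2),round(e,4),w.round(),rel(np.array([x,y,z])+26*d,R,b)); q0=q
```

```text
jar now [ 373.3 -314.2  122.3] [ 0.666  0.555 -0.499]
(360, -260, 150, 40) [-1.29  0.41  2.15  0.95  1.34  2.11] 0.0 [ 167. -422.  295.] [-0.181, 0.251, 0.037, -0.001, 0.0, -0.0]
(370, -170, 170, 36) [-1.21  0.23  2.36  1.07  1.26  2.13] 0.0 [ 166. -318.  316.] [-0.431, 0.557, 0.27, 0.018, 0.0, 0.011]
(400, -90, 180, 30) [-1.03  0.08  2.52  1.3   1.12  2.18] 0.0 [ 182. -216.  325.] [-0.659, 0.756, 0.565, 0.047, 0.0, 0.027]
(480, -40, 180, 24) [-0.67  0.09  2.51  1.68  0.88  2.21] 0.0 [ 250. -143.  326.] [-0.891, 0.681, 0.968, 0.076, 0.0, 0.044]
(560, -10, 170, 20) [-0.42  0.2   2.4   2.    0.73  2.14] 0.0 [323. -96. 315.] [-1.048, 0.532, 1.34, 0.095, 0.0, 0.055]
(633, 10, 130, 20) [-0.3   0.4   2.26  2.2   0.7   2.02] 0.0 [396. -76. 275.] [-1.047, 0.375, 1.738, 0.095, 0.0, 0.055]
```

>>> arm_command(
  motion=[
    [-0.09,0.125,0.02,0,0,0],
    [-0.18,0.25,0.04,0,0,0],
    [-0.26,0.35,0.115,0.006,0,0.004],
    [-0.35,0.455,0.19,0.012,0,0.008],
    [-0.43,0.555,0.27,0.018,0,0.011],
    [-0.51,0.625,0.37,0.028,0,0.016],
    [-0.585,0.69,0.47,0.038,0,0.022],
    [-0.66,0.755,0.565,0.047,0,0.027],
    [-0.72,0.735,0.665,0.054,0,0.031],
    [-0.775,0.72,0.765,0.061,0,0.035],
    [-0.835,0.7,0.865,0.068,0,0.039],
    [-0.89,0.68,0.965,0.076,0,0.044],
    [-0.89,0.68,0.965,0.076,0,0.044],
    [-0.89,0.68,0.965,0.076,0,0.044],
  ],
)

```text
t: 18.0
ee_pos: [498.7, -26.6, 166.3]
eef_rot: [0.488, -0.182, 0.847, 0.108]
wrist_force: [-0.6, -0.2, -2.2]
opening: 65.3
grasp_force: 51.7
```

Run:
```python
from kin import *
from h import *
s=arm.get_state(); q0=s["q"]; b=pose(s); rad=np.radians
d0=b[1].as_matrix()[:,2]; print(s["t"],s["q"].round(2),s["opening"],"jar now",(b[0]-26*d0).round(1), d0.round(3))
pts("top","scale_pan","jar_wide_mid"); pts("scene","scale_pan","jar_wide_mid"); pts("wrist","scale_pan","jar_wide_mid","lid_wide_mid")
for x,y,z,al in [(560,-10,170,20),(633,10,130,20)]:
    d,R=tilt(rad(al),rad(30),-1); print(rel(np.array([x,y,z])+26*d,R,b))
```

```text
18.0 [-0.67  0.09  2.51  1.67  0.89  2.21] 65.33371551680605 jar now [478.2 -36.  179.3] [ 0.788  0.36  -0.5  ]
top scale_pan [([633.6, 14.4, 38.3], 0.88)]
top jar_wide_mid [([474.9, -36.5, 159.3], 0.71)]
scene scale_pan [([632.6, 10.2, 43.2], 0.69)]
scene jar_wide_mid [([479.8, -36.1, 159.9], 0.71), ([479.1, 303.7, 46.8], 0.25)]
wrist scale_pan [([723.1, 309.1, -1.3], 0.45)]
wrist jar_wide_mid []
wrist lid_wide_mid []
[-0.173, -0.06, 0.392, 0.022, -0.0, 0.011]
[-0.187, -0.12, 0.815, 0.022, -0.0, 0.011]
```

>>> arm_command(
  motion=[
    [-0.06,-0.02,0.13,0.007,0,0.004],
    [-0.115,-0.04,0.26,0.015,0,0.008],
    [-0.173,-0.06,0.39,0.022,0,0.011],
    [-0.177,-0.075,0.5,0.022,0,0.011],
    [-0.18,-0.09,0.6,0.022,0,0.011],
    [-0.185,-0.105,0.71,0.022,0,0.011],
    [-0.187,-0.12,0.815,0.022,0,0.011],
    [-0.187,-0.12,0.815,0.022,0,0.011],
    [-0.187,-0.12,0.815,0.022,0,0.011],
  ],
)

```text
t: 19.4
ee_pos: [655.0, 15.1, 117.8]
eef_rot: [0.493, -0.149, 0.853, 0.086]
wrist_force: [0.0, -0.1, -0.9]
opening: 65.7
grasp_force: 51.7
```

Run:
```python
from kin import *
from h import *
s=arm.get_state(); b=pose(s); rad=np.radians
d0=b[1].as_matrix()[:,2]; print(s["t"],s["opening"],s["wrist_force"],"jar now",(b[0]-26*d0).round(1), d0.round(3))
pts("top","jar_wide_mid"); pts("scene","scale_pan","jar_wide_mid")
cv2.imwrite("pics/t5.png",cv2.resize(arm.camera("top")[150:300,240:440,::-1],None,fx=4,fy=4,interpolation=cv2.INTER_CUBIC))
d,R=tilt(rad(20),rad(30),-1)
for z in(101,98,96): print(rel(np.array([633,11,z])+26*d,R,b))
```

```text
19.4 65.68748799983591 [ 0.04430862 -0.06944408 -0.93707604] jar now [633.8   7.5 130.8] [ 0.815  0.293 -0.499]
top jar_wide_mid [([628.1, 9.2, 113.7], 0.68)]
scene scale_pan []
scene jar_wide_mid [([636.3, 8.6, 106.6], 0.58)]
[0.128, 0.018, 0.076, -0.001, 0.0, -0.001]
[0.141, 0.018, 0.084, -0.001, 0.0, -0.001]
[0.15, 0.018, 0.089, -0.001, 0.0, -0.001]
```

View pics/t5.png

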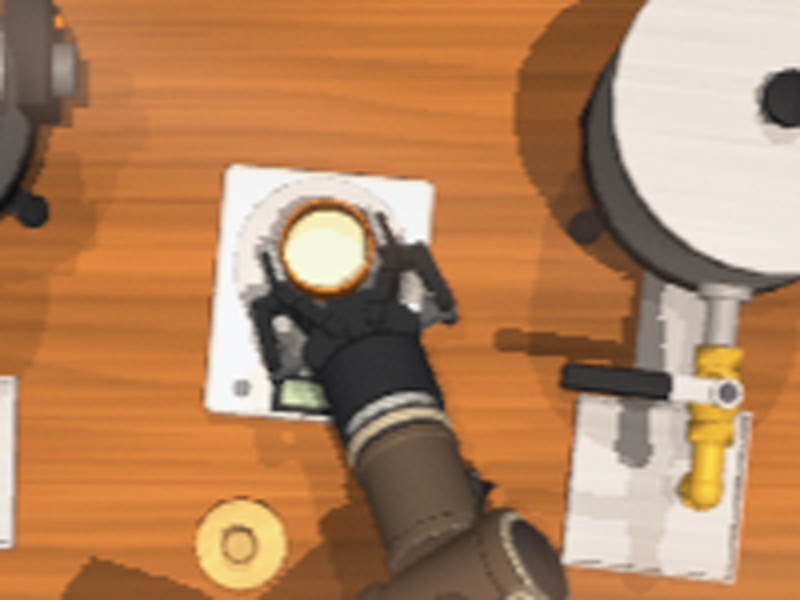

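The jar is over the pan, ringed at (327,248), and the right lever is square across its pipe. Lowering it now.

>>> arm_command(
  motion=[
    [0.05,0.018,0.03,0,0,0],
    [0.09,0.018,0.055,0,0,0],
    [0.128,0.018,0.076,0,0,0],
    [0.128,0.018,0.076,0,0,0],
  ],
)

```text
t: 20.1
ee_pos: [653.6, 18.6, 86.8]
eef_rot: [0.492, -0.148, 0.854, 0.086]
wrist_force: [0.0, 1.0, -2.8]
opening: 65.6
grasp_force: 51.7
```

>>> arm_command(
  motion=[
    [0.01,0,0.006,0,0,0],
    [0.01,0,0.006,0,0,0],
  ],
)

```text
t: 20.3
ee_pos: [654.7, 18.5, 86.2]
eef_rot: [0.493, -0.149, 0.853, 0.086]
wrist_force: [0.4, -0.0, -2.6]
opening: 65.5
grasp_force: 51.7
```

>>> arm_command(
  motion=[
    [0.005,0,0.003,0,0,0],
    [0.005,0,0.003,0,0,0],
  ],
)

```text
t: 20.5
ee_pos: [654.8, 18.5, 85.4]
eef_rot: [0.494, -0.149, 0.853, 0.086]
wrist_force: [-0.0, 0.7, -2.7]
opening: 65.5
grasp_force: 51.7
```

>>> arm_command(
  motion=[
    [0.005,0,0.003,0,0,0],
    [0.005,0,0.003,0,0,0],
  ],
)

```text
t: 20.7
ee_pos: [655.4, 18.6, 85.3]
eef_rot: [0.495, -0.149, 0.852, 0.086]
wrist_force: [-1.7, 0.6, 2.0]
opening: 65.6
grasp_force: 52.0
```

>>> arm_command(
  motion=[
    [0.005,0,0.003,0,0,0],
    [0.005,0,0.003,0,0,0],
  ],
)

```text
t: 20.9
ee_pos: [655.7, 18.7, 85.3]
eef_rot: [0.496, -0.149, 0.851, 0.086]
wrist_force: [-7.4, -1.2, 9.7]
opening: 65.7
grasp_force: 52.6
```

>>> arm_command(
  motion=[
    [0.005,0,0.003,0,0,0],
    [0.005,0,0.003,0,0,0],
  ],
)

```text
t: 21.1
ee_pos: [656.3, 18.8, 85.3]
eef_rot: [0.497, -0.149, 0.851, 0.086]
wrist_force: [-7.6, -0.1, 10.8]
opening: 65.5
grasp_force: 52.7
```

>>> arm_command(
  motion=[
    [-0.011,0,-0.007,0,0,0],
    [-0.011,0,-0.007,0,0,0],
  ],
)

```text
t: 21.3
ee_pos: [655.1, 18.3, 85.2]
eef_rot: [0.494, -0.149, 0.852, 0.085]
wrist_force: [-2.5, -1.6, 2.5]
opening: 65.0
grasp_force: 52.2
```

>>> arm_command(
  motion=[
    [0,0,0,0,0,0],
    [0,0,0,0,0,0],
    [0,0,0,0,0,0],
    [0,0,0,0,0,0],
    [0,0,0,0,0,0],
  ],
  hand=1,
)

```text
t: 21.8
ee_pos: [654.5, 18.6, 84.1]
eef_rot: [0.493, -0.149, 0.853, 0.086]
wrist_force: [-0.8, 0.5, 0.8]
opening: 85.5
grasp_force: 0.0
```

>>> arm_command(
  motion=[
    [0,0,-0.1,0,0,0],
    [0,0,-0.25,0,0,0],
    [0,0,-0.45,0,0,0],
    [0,0,-0.65,0,0,0],
    [0,0,-0.65,0,0,0],
  ],
)

```text
t: 22.3
ee_pos: [546.3, -20.4, 150.3]
eef_rot: [0.494, -0.148, 0.853, 0.085]
wrist_force: [0.5, -0.6, -0.1]
opening: 85.6
grasp_force: 0.0
```

Run:
```python
from kin import *
from h import *
s=arm.get_state(); q0=s["q"]; b=pose(s); print(s["t"],q0.round(2),s["ee_pos"].round(1),s["wrist_force"].round(1))
for c in("top","scene"): pts(c,"jar_wide_mid","scale_pan","lid_wide_mid")
pts("wrist","jar_wide_mid","scale_pan","lid_wide_mid")
cv2.imwrite("pics/t6.png",cv2.resize(arm.camera("top")[150:300,240:440,::-1],None,fx=4,fy=4,interpolation=cv2.INTER_CUBIC))
# lid approach, tool down, different yaw
for a in(-2.4,-1.6,-.8,0,.8,1.6,2.4):
    q,e=ik(np.array([424.5,70.5,200]),down(a),np.array([.1,-.1,1.9,.0,1.3,0])); print(a,q.round(2),round(e,3))
```

```text
22.3 [-0.52  0.18  2.46  1.95  0.78  2.1 ] [546.3 -20.4 150.3] [ 0.5 -0.6 -0.1]
top jar_wide_mid [([629.2, 10.0, 81.0], 0.77)]
top scale_pan [([632.2, 12.4, 41.5], 0.8)]
top lid_wide_mid [([425.0, 71.5, 28.6], 0.85)]
scene jar_wide_mid [([634.2, 12.7, 77.7], 0.72)]
scene scale_pan [([636.0, 10.2, 38.0], 0.91)]
scene lid_wide_mid [([425.0, 69.7, 22.2], 0.64)]
wrist jar_wide_mid []
wrist scale_pan []
wrist lid_wide_mid []
-2.4 [ 0.06 -0.04  2.1   0.    1.08  2.46] 0.0
-1.6 [ 0.06 -0.04  2.1  -0.    1.08  1.66] 0.0
-0.8 [ 0.06 -0.04  2.1  -0.    1.08  0.86] 0.0
0 [ 0.06 -0.04  2.1  -0.    1.08  0.06] 0.0
0.8 [ 0.06 -0.04  2.1  -0.    1.08 -0.74] 0.0
1.6 [ 0.06 -0.04  2.1  -0.    1.08 -1.54] 0.0
2.4 [ 0.06 -0.04  2.1   0.    1.08 -2.34] 0.0
```

View pics/t6.png

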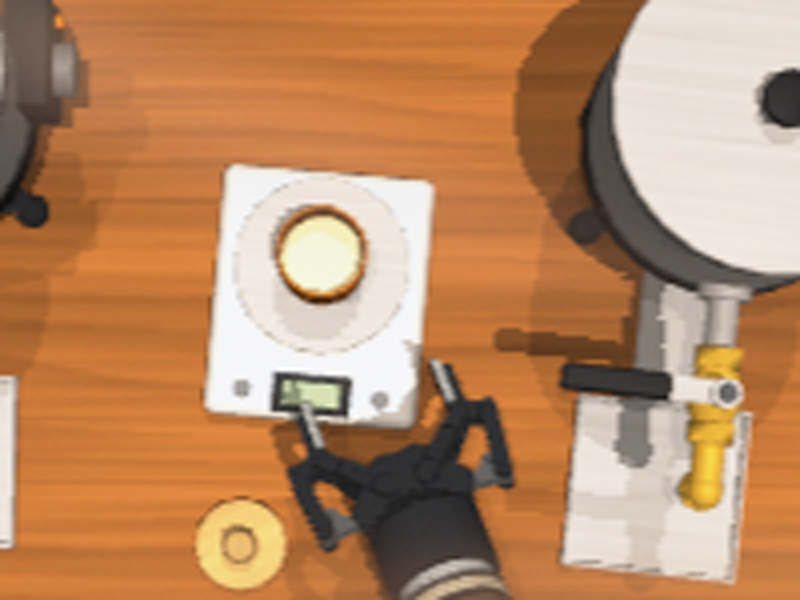

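The jar stands upright in the middle of the pan. Its rim is at (322,254) and the pan centre at (320,265), an offset that parallax accounts for. The larger lid is at (240,543). Next I turn the tool down over the lid.

Run:
```python
from kin import *
from h import *
s=arm.get_state(); q0=s["q"]; b=pose(s)
qt,e=ik(np.array([395,70,230]),down(-1.6),np.array([.1,-.1,1.9,.0,1.3,1.6])); print(qt.round(2),e)
for f in np.linspace(0,1,9):
    x,E=fk(q0+f*(qt-q0),P); z=E.as_matrix()[:,2]; print(f,x.round(),z.round(2),rel(x,E,b))
```

```text
[ 0.07 -0.14  2.13 -0.    1.16  1.67] 8.843672528445838e-13
0.0 [549. -19. 149.] [ 0.82  0.29 -0.5 ] [-0.0, 0.0, -0.0, 0.0, 0.0, 0.0]
0.125 [544.  49. 168.] [ 0.72  0.47 -0.51] [-0.131, 0.332, 0.031, -0.064, -0.002, -0.101]
0.25 [522. 106. 180.] [ 0.58  0.6  -0.55] [-0.177, 0.637, -0.002, -0.126, -0.004, -0.202]
0.375 [489. 146. 184.] [ 0.42  0.66 -0.63] [-0.151, 0.878, -0.087, -0.187, -0.004, -0.302]
0.5 [453. 165. 184.] [ 0.25  0.64 -0.72] [-0.083, 1.028, -0.206, -0.245, -0.001, -0.4]
0.625 [421. 163. 184.] [ 0.11  0.56 -0.82] [-0.006, 1.074, -0.339, -0.301, 0.007, -0.498]
0.75 [399. 143. 188.] [ 0.02  0.41 -0.91] [0.044, 1.018, -0.47, -0.354, 0.022, -0.593]
0.875 [390. 110. 202.] [-0.02  0.22 -0.98] [0.032, 0.877, -0.59, -0.403, 0.047, -0.685]
1.0 [395.  70. 230.] [-0. -0. -1.] [-0.067, 0.68, -0.698, -0.447, 0.085, -0.773]
```

>>> arm_command(
  motion=[
    [-0.13,0.33,0.03,-0.064,-0.002,-0.1],
    [-0.13,0.33,0.03,-0.064,-0.002,-0.1],
    [-0.13,0.33,0.03,-0.064,-0.002,-0.1],
    [-0.177,0.637,0,-0.126,-0.004,-0.2],
    [-0.177,0.637,0,-0.126,-0.004,-0.2],
    [-0.177,0.637,0,-0.126,-0.004,-0.2],
    [-0.15,0.88,-0.09,-0.187,-0.004,-0.3],
    [-0.15,0.88,-0.09,-0.187,-0.004,-0.3],
    [-0.15,0.88,-0.09,-0.187,-0.004,-0.3],
    [-0.15,0.88,-0.09,-0.187,-0.004,-0.3],
  ],
)

```text
t: 23.95
ee_pos: [489.8, 145.8, 185.0]
eef_rot: [-0.422, 0.645, -0.631, -0.09]
wrist_force: [-0.5, 0.1, -0.0]
opening: 85.3
grasp_force: 0.0
```

Run:
```python
from kin import *
from h import *
s=arm.get_state(); q0=s["q"]; b=pose(s); print(s["t"],q0.round(2),b[0].round())
qt,e=ik(np.array([395,70,230]),down(-1.6),np.array([.1,-.1,1.9,.0,1.3,1.6]))
for f in np.linspace(.2,1,5):
    x,E=fk(q0+f*(qt-q0),P); z=E.as_matrix()[:,2]; print(f,x.round(),rel(x,E,b))
```

```text
23.95 [-0.29  0.06  2.33  1.22  0.93  1.95] [490. 146. 185.]
0.2 [454. 165. 185.] [-0.103, 0.175, -0.012, -0.061, 0.003, -0.097]
0.4 [422. 163. 184.] [-0.125, 0.318, -0.083, -0.121, 0.011, -0.192]
0.6000000000000001 [399. 143. 189.] [-0.087, 0.393, -0.208, -0.182, 0.023, -0.283]
0.8 [390. 110. 202.] [-0.019, 0.379, -0.379, -0.242, 0.042, -0.369]
1.0 [395.  70. 230.] [0.044, 0.267, -0.588, -0.303, 0.069, -0.448]
```

>>> arm_command(
  motion=[
    [-0.1,0.175,-0.012,-0.06,0.003,-0.097],
    [-0.1,0.175,-0.012,-0.06,0.003,-0.097],
    [-0.1,0.175,-0.012,-0.06,0.003,-0.097],
    [-0.125,0.32,-0.083,-0.12,0.01,-0.19],
    [-0.125,0.32,-0.083,-0.12,0.01,-0.19],
    [-0.125,0.32,-0.083,-0.12,0.01,-0.19],
    [-0.087,0.39,-0.21,-0.182,0.023,-0.283],
    [-0.087,0.39,-0.21,-0.182,0.023,-0.283],
    [-0.087,0.39,-0.21,-0.182,0.023,-0.283],
    [-0.02,0.38,-0.38,-0.242,0.042,-0.369],
    [-0.02,0.38,-0.38,-0.242,0.042,-0.369],
    [-0.02,0.38,-0.38,-0.242,0.042,-0.369],
    [0.044,0.267,-0.588,-0.303,0.069,-0.448],
    [0.044,0.267,-0.588,-0.303,0.069,-0.448],
    [0.044,0.267,-0.588,-0.303,0.069,-0.448],
    [0.044,0.267,-0.588,-0.303,0.069,-0.448],
  ],
  hand=0.1,
)

```text
t: 25.55
ee_pos: [392.1, 71.2, 228.0]
eef_rot: [-0.002, 1.0, -0.015, -0.003]
wrist_force: [-0.4, 1.6, 0.0]
opening: 46.9
grasp_force: 0.0
```

Run:
```python
from kin import *
from h import *
s=arm.get_state(); q0=s["q"]; b=pose(s); print(s["t"],q0.round(2),b[0].round(1),s["opening"],b[1].as_matrix()[:,2].round(3))
im=arm.camera("wrist");cv2.imwrite("pics/w7.png",im[:,:,::-1])
pts("wrist","lid_wide_mid","jar_wide_mid");pts("wrist","lid_wide_mid","jar_wide_mid");pts("scene","lid_wide_mid")
print(rel((424.7,70.7,90),down(-1.6),b))
k=arm.get_calibration("wrist"); v=k["view"]
for p in [(424.7,70.7,46),(424.7,70.7,18)]:
    c=v[:3,:3]@np.array(p)+v[:3,3]; c=c*[1,-1,-1]; print(p,cv2.projectPoints(c.reshape(1,3),np.zeros(3),np.zeros(3),k["intrinsics"],np.array(k["D"]))[0].ravel())
```

```text
25.55 [ 0.07 -0.14  2.13  0.01  1.16  1.67] [392.1  71.2 228. ] 46.94911770006465 [-0.006  0.005 -1.   ]
wrist lid_wide_mid [([420.8, 75.5, 26.1], 0.72)]
wrist jar_wide_mid []
wrist lid_wide_mid [([420.4, 76.7, 22.4], 0.82)]
wrist jar_wide_mid []
scene lid_wide_mid [([426.0, 72.9, 20.5], 0.6), ([472.4, -241.9, 145.9], 0.31)]
[0.167, 0.0, 0.689, -0.001, 0.002, -0.001]
(424.7, 70.7, 46) [311.13930851 174.52262256]
(424.7, 70.7, 18) [311.35973913 170.89517802]
```

View pics/w7.png

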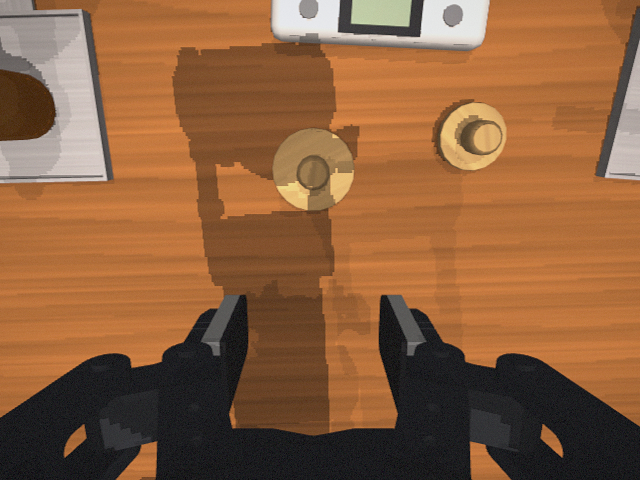

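The knob shows at (313,173) against a projected (311,174), so the lid is at about (425,69.5).

Run:
```python
from h import *
b=pose()
for z in (70,21): print(rel((425.3,69.5,z),down(-1.6),b))
```

```text
[0.161, -0.0, 0.795, -0.001, 0.001, -0.001]
[0.162, 0.0, 1.04, -0.001, 0.001, -0.001]
```

>>> arm_command(
  motion=[
    [0.1,0,0.2,0,0,0],
    [0.161,0,0.4,0,0,0],
    [0.161,0,0.6,0,0,0],
    [0.161,0,0.795,0,0.001,0],
    [0.161,0,0.795,0,0.001,0],
    [0.161,0,0.795,0,0.001,0],
  ],
)

```text
t: 26.6
ee_pos: [425.0, 69.5, 70.1]
eef_rot: [-0.001, 1.0, -0.016, -0.001]
wrist_force: [0.4, -0.8, 0.9]
opening: 47.0
grasp_force: 0.0
```

Run:
```python
from h import *
b=pose();print(b[0])
for z in (21,): print(rel((425.3,69.5,z),down(-1.6),b))
```

```text
[425.03470291  69.4817889   70.09532627]
[0.002, 0.0, 0.245, -0.001, 0.001, -0.001]
```

>>> arm_command(
  motion=[
    [0.002,0,0.1,0,0,0],
    [0.002,0,0.2,0,0,0],
    [0.002,0,0.245,0,0,0],
    [0.002,0,0.245,0,0,0],
  ],
)

```text
t: 27.0
ee_pos: [426.7, 69.7, 22.2]
eef_rot: [-0.001, 1.0, -0.015, 0.001]
wrist_force: [0.8, 0.7, -0.1]
opening: 46.8
grasp_force: 0.0
```

>>> arm_command(
  motion=[
    [0,0,0,0,0,0],
    [0,0,0,0,0,0],
    [0,0,0,0,0,0],
    [0,0,0,0,0,0],
    [0,0,0,0,0,0],
  ],
  hand=-1,
  force=30,
)

```text
t: 27.5
ee_pos: [427.5, 69.8, 22.8]
eef_rot: [-0.001, 1.0, -0.015, 0.002]
wrist_force: [-0.8, -1.0, 7.3]
opening: 23.6
grasp_force: 29.3
```

>>> arm_command(
  motion=[
    [0,0,-0.1,0,0,0],
    [0,0,-0.3,0,0,0],
    [0,0,-0.5,0,0,0],
    [0,0,-0.7,0,0,0],
    [0,0,-0.75,0,0,0],
    [0,0,-0.75,0,0,0],
    [0,0,-0.75,0,0,0],
  ],
)

```text
t: 28.2
ee_pos: [424.7, 69.2, 170.2]
eef_rot: [-0.001, 1.0, -0.015, -0.001]
wrist_force: [-0.5, -0.3, -1.1]
opening: 24.4
grasp_force: 29.7
```

Run:
```python
from kin import *
from h import *
s=arm.get_state(); b=pose(s); print(s["t"],b[0],s["opening"],b[1].as_matrix()[:,2].round(4))
pts("scene","jar_wide_mid","lid_wide_mid");pts("top","jar_wide_mid","lid_wide_mid"); pts("wrist","jar_wide_mid","scale_pan","lid_wide_mid")
cv2.imwrite("pics/w8.png",arm.camera("wrist")[:,:,::-1])
print(rel((590,12,172),down(-1.6),b),rel((632.5,11,172),down(-1.6),b))
print(ik(np.array([632.5,11,150]),down(-1.6),s["q"]))
```

```text
28.2 [424.74287126  69.22090989 170.19953627] 24.352008229339614 [-0.0013  0.0021 -1.    ]
scene jar_wide_mid [([633.7, 10.7, 77.0], 0.98)]
scene lid_wide_mid [([422.5, 71.1, 170.9], 0.69)]
top jar_wide_mid [([629.0, 8.5, 80.8], 0.75)]
top lid_wide_mid []
wrist jar_wide_mid [([419.1, 70.6, 172.5], 0.15)]
wrist scale_pan []
wrist lid_wide_mid [([416.4, 73.6, 172.1], 0.82)]
[0.835, 0.261, -0.011, -0.001, 0.0, -0.0] [1.047, 0.259, -0.011, -0.001, 0.0, -0.0]
(array([-5.14279362e-02,  4.05564899e-01,  1.67738147e+00,  3.03247103e-13,
        1.05864628e+00,  1.54857206e+00]), np.float64(1.2321708924573478e-11))
```

>>> arm_command(
  motion=[
    [0.2,0.06,-0.02,0,0,0],
    [0.4,0.12,-0.03,0,0,0],
    [0.6,0.18,-0.03,0,0,0],
    [0.8,0.23,-0.03,0,0,0],
    [0.95,0.26,-0.03,0,0,0],
    [1.0,0.26,-0.03,0,0,0],
    [1.0,0.26,-0.03,0,0,0],
    [1.0,0.26,-0.03,0,0,0],
  ],
)

```text
t: 29.55
ee_pos: [622.5, 11.6, 176.5]
eef_rot: [-0.001, 1.0, -0.015, -0.001]
wrist_force: [0.6, -0.2, -2.0]
opening: 24.0
grasp_force: 29.7
```

Run:
```python
from kin import *
from h import *
s=arm.get_state(); b=pose(s); print(s["t"],b[0],s["opening"],b[1].as_matrix()[:,2].round(4))
w=arm.camera("wrist")[:,:,::-1]; sc=arm.camera("scene")[:,:,::-1]; 
k=arm.get_calibration("wrist"); v=k["view"]
def pr(k,P):
    v=k["view"]; c=(v[:3,:3]@np.array(P,float).T).T+v[:3,3]; c=c*[1,-1,-1]; return cv2.projectPoints(c,np.zeros(3),np.zeros(3),k["intrinsics"],np.array(k["D"]))[0].reshape(-1,2)
t=np.linspace(0,2*np.pi,60); circ=lambda x,y,z,r: np.c_[x+r*np.cos(t),y+r*np.sin(t),0*t+z]
x,y,z=b[0]
out=[]
for im,n in((w,"wrist"),(sc,"scene")):
    im=cv2.resize(im,None,fx=2,fy=2,interpolation=cv2.INTER_CUBIC); k=arm.get_calibration(n)
    for c,col in((circ(x,y,z+5,34),(0,0,255)),(circ(x,y,z-5,34),(0,255,255)),(circ(633.7,10.8,115,33),(0,255,0))):
        cv2.polylines(im,[np.round(pr(k,c)*2+.5).astype(int)],True,col,1)
    c=pr(k,[[x,y,140]])[0]*2; print(n,c)
    cx=int(np.clip(c[0],200,1080));cy=int(np.clip(c[1],300,660)); out.append(im[cy-300:cy+300,cx-200:cx+200])
cv2.imwrite("pics/m9.png",np.hstack(out)); cv2.imwrite("pics/w9raw.png",w); cv2.imwrite("pics/sc9raw.png",sc)
print(rel((633.7,10.8,160),down(-1.6),b))
```

```text
29.55 [622.51154441  11.61984182 176.47547616] 24.043605084643232 [-0.0023  0.0026 -1.    ]
wrist [626.37872629 559.1140369 ]
scene [592.85270391 488.4808088 ]
[0.056, 0.003, 0.082, -0.001, 0.001, -0.0]
```

View pics/m9.png

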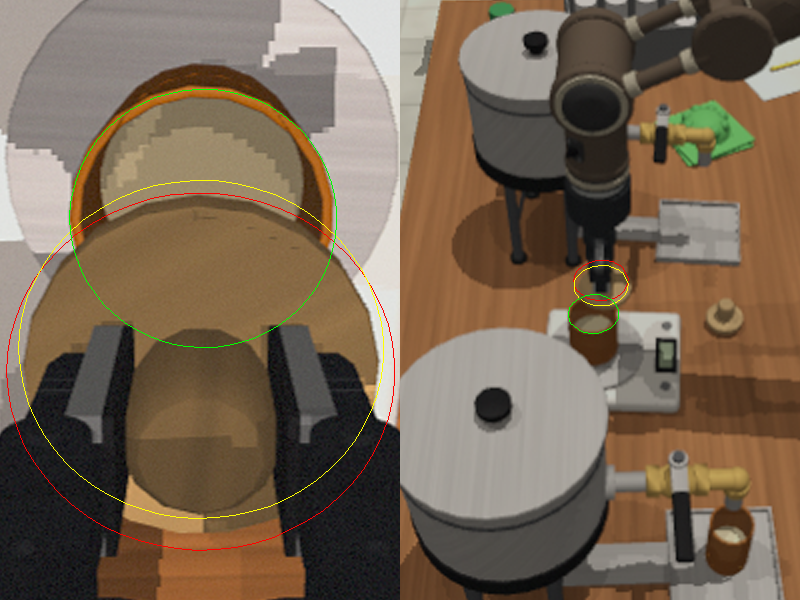

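In the wrist half, the projected jar rim (green) matches the real one. The held lid sits about 2.5 mm short in x: its top edge is at row 195 against the projected 180, and its bottom edge at 530 against 518. I'll correct for that and lower it.

>>> arm_command(
  motion=[
    [0.035,0.001,0.05,0,0,0],
    [0.068,0.001,0.1,0,0,0],
    [0.068,0.001,0.15,0,0,0],
    [0.068,0.001,0.18,0,0,0],
    [0.068,0.001,0.18,0,0,0],
    [0.068,0.001,0.18,0,0,0],
  ],
)

```text
t: 30.25
ee_pos: [637.4, 10.6, 140.7]
eef_rot: [-0.001, 1.0, -0.015, -0.0]
wrist_force: [0.2, 0.6, -0.3]
opening: 23.9
grasp_force: 29.7
```

>>> arm_command(
  motion=[
    [0,0,0.01,0,0,0],
    [0,0,0.02,0,0,0],
    [0,0,0.03,0,0,0],
    [0,0,0.03,0,0,0],
  ],
)

```text
t: 30.65
ee_pos: [637.5, 10.6, 134.9]
eef_rot: [-0.001, 1.0, -0.015, 0.0]
wrist_force: [0.2, 0.2, -1.1]
opening: 23.8
grasp_force: 29.7
```

>>> arm_command(
  motion=[
    [-0.003,0,0.008,0,0,0],
    [-0.004,0,0.015,0,0,0],
    [-0.004,0,0.015,0,0,0],
  ],
)

```text
t: 30.95
ee_pos: [637.1, 10.7, 132.2]
eef_rot: [-0.001, 1.0, -0.015, 0.001]
wrist_force: [0.9, -1.1, -0.8]
opening: 23.8
grasp_force: 29.7
```

>>> arm_command(
  motion=[
    [0,0,0.006,0,0,0],
    [0,0,0.006,0,0,0],
  ],
)

```text
t: 31.15
ee_pos: [637.1, 10.7, 131.0]
eef_rot: [-0.001, 1.0, -0.015, 0.0]
wrist_force: [0.1, 0.1, 0.7]
opening: 24.0
grasp_force: 29.7
```

>>> arm_command(
  motion=[
    [0,0,0.006,0,0,0],
    [0,0,0.006,0,0,0],
  ],
)

```text
t: 31.35
ee_pos: [637.2, 10.7, 130.0]
eef_rot: [-0.001, 1.0, -0.015, 0.001]
wrist_force: [1.0, -0.9, -0.3]
opening: 24.2
grasp_force: 29.8
```

>>> arm_command(
  motion=[
    [0,0,0.006,0,0,0],
    [0,0,0.006,0,0,0],
  ],
)

```text
t: 31.55
ee_pos: [637.3, 10.7, 129.9]
eef_rot: [-0.001, 1.0, -0.015, 0.0]
wrist_force: [-1.1, -0.2, 5.1]
opening: 24.1
grasp_force: 30.3
```

>>> arm_command(
  motion=[
    [0,0,0.006,0,0,0],
    [0,0,0.006,0,0,0],
  ],
)

```text
t: 31.75
ee_pos: [637.5, 10.7, 129.9]
eef_rot: [-0.001, 1.0, -0.015, 0.001]
wrist_force: [-2.6, 0.1, 9.5]
opening: 23.4
grasp_force: 30.7
```

>>> arm_command(
  motion=[
    [0,0,-0.008,0,0,0],
    [0,0,-0.008,0,0,0],
  ],
)

```text
t: 31.95
ee_pos: [637.3, 10.7, 129.9]
eef_rot: [-0.001, 1.0, -0.015, 0.001]
wrist_force: [-0.9, 1.3, 5.2]
opening: 23.8
grasp_force: 30.3
```

>>> arm_command(
  motion=[
    [0,0,0,0,0,0],
    [0,0,0,0,0,0],
    [0,0,0,0,0,0],
    [0,0,0,0,0,0],
  ],
  hand=0.2,
)

```text
t: 32.35
ee_pos: [636.5, 10.7, 128.3]
eef_rot: [-0.001, 1.0, -0.015, -0.0]
wrist_force: [0.1, -0.0, 0.7]
opening: 51.3
grasp_force: 0.0
```

>>> arm_command(
  motion=[
    [0,0,-0.1,0,0,0],
    [0,0,-0.25,0,0,0],
    [0,0,-0.4,0,0,0],
    [-0.2,0,-0.5,0,0,0],
    [-0.4,0,-0.5,0,0,0],
    [-0.6,0,-0.5,0,0,0],
    [-0.8,0,-0.5,0,0,0],
    [-0.8,0,-0.5,0,0,0],
  ],
)

```text
t: 33.15
ee_pos: [470.4, 15.8, 226.8]
eef_rot: [-0.001, 1.0, -0.015, -0.004]
wrist_force: [0.4, 0.4, 1.1]
opening: 51.2
grasp_force: 0.0
```

Run:
```python
from h import *
s=arm.get_state(); print(s["t"],s["ee_pos"],s["opening"])
for c in("top","scene","wrist"): pts(c,"jar_wide_mid","lid_wide_mid","lever_a","jar_slim_mid","lid_slim_mid")
w=arm.camera("wrist"); t=arm.camera("top"); sc=arm.camera("scene")
a=cv2.resize(sc[190:350,250:450],None,fx=2,fy=2); c=cv2.resize(t[130:290,260:460],None,fx=2,fy=2)
cv2.imwrite("pics/f.png",np.vstack([np.hstack([a,c]),cv2.resize(w[:240],(800,280))])[:,:,::-1])
```

```text
33.15 [470.37183272  15.8495798  226.76177299] 51.152164726295005
top jar_wide_mid [([412.0, 476.4, 1.2], 0.25)]
top lid_wide_mid [([636.8, 8.9, 135.0], 0.75), ([466.9, -242.1, 153.1], 0.55)]
top lever_a [([548.6, 384.1, 239.2], 0.63), ([536.6, -180.4, 241.7], 0.58)]
top jar_slim_mid [([481.2, 304.1, 46.9], 0.78)]
top lid_slim_mid []
scene jar_wide_mid [([633.6, 10.8, 77.8], 0.65)]
scene lid_wide_mid [([636.9, 12.3, 128.4], 0.89), ([437.7, -489.8, -1.6], 0.51)]
scene lever_a [([551.8, 378.9, 240.0], 0.79), ([539.1, -179.2, 240.0], 0.59)]
scene jar_slim_mid []
scene lid_slim_mid [([443.5, -58.1, 23.6], 0.58)]
wrist jar_wide_mid []
wrist lid_wide_mid []
wrist lever_a []
wrist jar_slim_mid []
wrist lid_slim_mid [([450.0, -56.0, 18.9], 0.77)]
```

View pics/f.png

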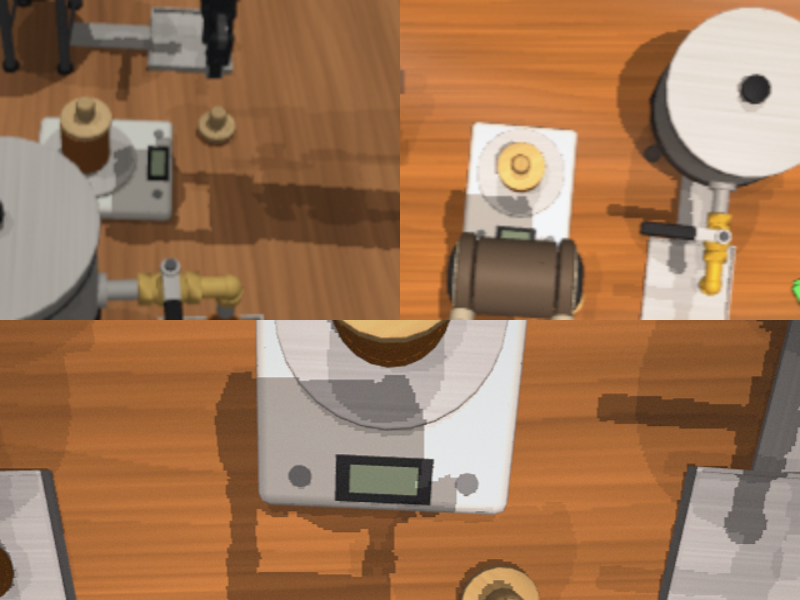

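The lidded jar stands level on the pan, at (85,130) in the scene crop and (520,166) in the top crop. The lid's mid-height was measured at 128–135 mm, which fits fully down (130). Both levers are square across their pipes, so I'm handing the job in.

```bash
python3 -c "
from rig import arm
print(arm.finish_job())"
```

```text
the job is handed in; nothing more can be done
None
```

I shut the right-hand melter's open tap against its stop, stood its wide jar upright in the middle of the scale pan with the larger wooden lid fully down, and handed the job in at about 33 s; the other melter, its jar and the smaller lid were not touched.

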